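# Rolling pin out of the hatch box

## Task

Lift the loose cover off the two pins of the blue storage box and lay it flat, handle up, on the cork mat. Then take the rolling pin out through the hatch - it is longer than the hatch, so it has to be slid to one end and tilted to come out end first - and finish still holding it in the gripper, motionless, the whole pin at least 5 cm above the top of the box and touching nothing else. Do not drop the cover or the pin, and leave the mug, jar and bowl where they are.

Things in the scene. Friction and masses are not known exactly. Their poses are not given: they have to be found in the camera images.
- box: Blue steel storage box, fixed. Origin: centre of its underside, on the worktop. Outer size 140 (its x) x 300 (its y) x 64 high. Floor 4, walls 5 thick: inside 130 x 290. Fixed end decks 3 thick, tops at 64, cover the inside where |y| is over 85. Two upright steel pins, 8 in diameter, stand 9 above the decks at (x, y) = (50, 97) and (-50, -97).
- hatch (a point): Centre of the open hatch between the decks, 130 (box's x) by 170 (box's y), level with the box's top (64 above the worktop); axes as the box. Four white ribs on the box's floor, 3 high and 3 wide, at x = +-12.5 where |y| is over 45, keep the rolling pin from rolling; between them the floor is bare.
- cover: Loose aluminium cover plate, 136 (its x) x 220 (its y) x 4, 0.3 kg, over the hatch, axes along the box's; its two 11 mm holes, at (50, 97) and (-50, -97), sit on the box's pins. Origin: centre of its underside, 64 above the worktop. On its middle a black handle block 16 wide (x), 70 long (y), standing 30 above the plate.
- rolling_pin: Wooden rolling pin with red handles, in the box under the cover, along the box's y, up to 25 off the middle either way. 220 long along its own y: barrel 160 long, 26 in diameter, and at each end a handle 30 long, 16 in diameter. 0.11 kg. Origin: its very centre, on the axis, 17 above the worktop at the start.
- pin_end_a (a point): Tip of the rolling pin's handle at its +y end, on the axis (110 from its centre).
- pin_end_b (a point): Tip of the rolling pin's handle at its -y end, on the axis (110 from its centre).
- mat: Brown cork mat, 240 (its x) x 200 (its y) x 4 thick, fixed on the worktop beside the box. Origin: centre of its underside. It and the box may be on either side of the robot's middle line.
- mug: White mug, 80 in diameter, 90 high, with a handle; stands off to the left. Origin: centre of its underside. Leave it alone.
- jar: Glass jar with red lid, 72 in diameter, 100 high; stands beyond the work. Origin: centre of its underside. Leave it alone.
- bowl: Blue bowl, 120 in diameter, 50 high; stands off to the right. Origin: centre of its underside. Leave it alone.

How it is judged:
On the way, in this order (a step that is already met when the one before it is completed fails the run):
1. the cover is lifted clear of the box's pins (z of cover in the frame of box above 0.085 m and contact force between cover and box below 0.05 N), for 0.1 s.
2. the cover lies flat, handle up, on the cork mat, let go (horizontal distance between cover and mat below 0.08 m and height (world z) of cover below 0.01 m and angle between cover's own z axis and vertical below 0.08 rad and contact force between cover and the fingers below 0.05 N and linear speed of cover below 0.05 m/s), for 0.2 s.
3. the rolling pin is lifted out of the box, held by the fingers alone (height (world z) of each of pin_end_a, pin_end_b above 0.09 m and contact force between rolling_pin and the fingers above 0.5 N and contact force between rolling_pin and box below 0.05 N), for 0.1 s.
At the end, for the whole second after the job is handed in: The pin is gripped by the fingers and touched by nothing else, both handle tips over 115 mm above the worktop, slower than 0.04 m/s and 0.3 rad/s; the cover lies flat (0.08 rad), handle up, its centre within 80 mm of the mat's, let go and at rest (all of step 2 and height (world z) of each of pin_end_a, pin_end_b above 0.115 m and contact force between rolling_pin and the fingers above 0.5 N and contact force between rolling_pin and box below 0.05 N and contact force between rolling_pin and cover below 0.05 N and contact force between rolling_pin and mat below 0.05 N and contact force between rolling_pin and mug below 0.05 N and contact force between rolling_pin and jar below 0.05 N and contact force between rolling_pin and bowl below 0.05 N and linear speed of rolling_pin below 0.04 m/s and angular speed of rolling_pin below 0.3 rad/s); the arm keeps its last pose, push and grip.
It fails at once if the mug, jar or bowl is moved more than 25 mm (distance of any of mug, jar, bowl from where it was at the start of the episode above 0.025 m).
It fails at once if the cover is dropped (moving faster than 0.8 m/s with no finger on it) (linear speed of cover above 0.8 m/s and contact force between cover and the fingers below 0.01 N).
It fails at once if the rolling pin is dropped (moving faster than 0.8 m/s with no finger on it) (linear speed of rolling_pin above 0.8 m/s and contact force between rolling_pin and the fingers below 0.01 N).
It also fails if it takes over 61 s, if anything falls off the work surface, if the arm or the gripper's body presses on something with over 40 N, if the wrist force passes 120 N, or if a joint passes its speed limit or range.

## Robot

A 7-joint arm with a two-finger parallel gripper is mounted at the origin on the work surface. World frame = base frame: x ahead of the robot, y to its left, z up, the work surface at z = 0. Lengths are in m, angles in rad, forces in N, time in s.
With the tool pointing down it reaches from about 0.35 to 0.9 m from the base axis. Payload 8.1 kg.
Tool frame: the origin (TCP) lies at the very end of the fingers, on their centre line; the grasp point (between the pads) lies arm.grip_point_offset behind it (arm.grip_point_offset is the distance from the TCP to the grasp point, in m); z points along the fingers, y is the line along which they close (so a half turn about z gives the same grasp; the last joint's range is limited). The gripper opens to 92 mm and grips with 3 to 60 N. Pads are 19 mm wide; open, the fingers measure 130 mm over their backs; the gripper's body (75 mm by 190 mm) begins 47 mm behind the grasp point.
Start: joints at [1.242, 0.434, 0.025, 1.573, -0.012, 1.134, -0.075], TCP at [0.14, -0.609, 0.227] pointing down, gripper open.
Joint ranges: [-2.62, 2.62], [-0.44, 2.09], [-1.27, 1.32], [0.08, 2.57], [-1.32, 4.46], [0.12, 2], [-2.74, 2.74]. Speed limits (rad/s): [2.22, 2.22, 3.01, 3.01, 3.14, 3.14, 3.14].

## Interface

Orientations are given as a rotation vector (axis times angle).
In Python, from cell import arm gives the robot as it stands. The module is installed in compiled form; this text tells all that it offers.
- The arm moves only by the shell command python3 -m creep 'ROWS' [OPENING] [FORCE]. ROWS is JSON, a list of rows, each a list of 6 numbers: the shift along the tool's x, y, z scaled (see below), then the turn, a rotation vector about the tool's x, y, z scaled (see below). A call has 1 to 20 rows; each row shifts and turns the commanded pose from where the row before left it, along the tool's axes as they then stand; what a row does not reach is not made up. The controller multiplies each number of a shift by 0.4 m and each number of a turn by 120 degrees. A row lasts 1/12 s, in which the tool goes at most 41.7 mm and 7.16 degrees, less where a joint would pass 70% of its speed; a pose out of reach is approached as far as the arm can. A call with a number of a shift or a turn outside -1 to 1 is refused whole. A call with a gripper value outside its range is refused whole. OPENING is the closure, from -1 (fully open) to 1 (shut), set as the call begins (- or left out, the last holds). The fingers move at their own pace and stop on an object; FORCE is the grip in N (left out, the last holds). Time passes only in rows, so rows that do not move let the fingers close. It gives the time, the measured TCP pose, the force, the opening and the grip force at its end, in the units of the state.
- arm.observe(): the state, without advancing time (a new reading comes with each control period).
- arm.get_image(name): name is "scene" or "top"; returns a dict with "frame" (400x640x3 uint8, red, green, blue), "intrinsics" (3x3 intrinsics, pixels), "rvec" (rotation vector, rad) and "tvec" (3), from world to camera coordinates, as OpenCV has them. Camera axes: x right, y down, z forward; pixel columns grow to the right and rows downward; lengths in m; the calibration is good to about 2 mm. A picture is of the moment at which its call begins. There is no depth.
- arm.sign_off(): hands the job in; it is judged then, once.
The state is a dict: "clock": time; "joints": joint angles; "dq": joint speeds; "joint_efforts": joint torques, N m; "position": TCP position; "ee_rot": TCP orientation; "force": force on the tool from outside, world axes, zero at the start; "ft_torque": the same for the moment, N m; "width": opening from 0.0 (shut) to 1.0 (fully open); "gripper_force": force on a finger pad.
Only numpy, scipy, OpenCV 4.12 (cv2) and the standard library are available. Lean on these libraries where they do the work, as an engineer would, in place of code of your own. Each camera call takes 0.05 s, during which the arm holds its last target. There are 200 camera calls.

## Working session

There is one attempt and no reset: what is moved stays moved. The work goes in short steps, Python scripts to look and compute and a shell command to move; the robot and the scene stay as the last step left them, time stands still between calls to the robot, and variables do not carry over. Pictures are saved under pics/ and viewed, at most 10 in all, crops included, and the job is handed in when it is done.

```bash
mkdir -p pics; cat > h.py <<'E'
import numpy as np, cv2, json
from scipy.spatial.transform import Rotation as R
from cell import arm
def cam(n):
    d=arm.get_image(n); d['R']=R.from_rotvec(np.array(d['rvec']).ravel()).as_matrix(); d['t']=np.array(d['tvec']).ravel(); d['K']=np.array(d['intrinsics']); return d
def ray(d,p):
    v=d['R'].T@np.linalg.inv(d['K'])@np.array([p[0],p[1],1.]); return -d['R'].T@d['t'], v/np.linalg.norm(v)
def plane(d,p,z):
    c,v=ray(d,p); return c+v*(z-c[2])/v[2]
def tri(d1,p1,d2,p2):
    c1,v1=ray(d1,p1);c2,v2=ray(d2,p2)
    s=np.linalg.lstsq(np.c_[v1,-v2],c2-c1,rcond=None)[0]; a=c1+s[0]*v1;b=c2+s[1]*v2
    return (a+b)/2,np.linalg.norm(a-b)
def proj(d,X):
    q=d['K']@(d['R']@np.array(X)+d['t']); return q[:2]/q[2]
E
python3 - <<'E'
from h import *
o=arm.observe(); print({k:np.round(v,3).tolist() for k,v in o.items()}, arm.grip_point_offset)
fr=[]
for n in("scene","top"):
    d=cam(n); print(n,(-d['R'].T@d['t']).round(3)); cv2.imwrite(f'pics/{n}0.png',d['frame'][:,:,::-1])
E
```

```text
{'clock': 0.0, 'joints': [1.242, 0.435, 0.025, 1.574, -0.012, 1.134, -0.075], 'dq': [0.0, 0.001, -0.0, 0.001, -0.0, -0.0, -0.0], 'joint_efforts': [-0.0, -66.787, 0.985, -31.446, -0.06, 0.043, 0.0], 'position': [0.14, -0.609, 0.226], 'ee_rot': [-3.12, -0.354, 0.001], 'force': [-0.651, -0.827, 0.158], 'ft_torque': [-0.027, 0.02, -0.025], 'gripper_force': 0.0, 'width': 1.0} 0.0188
scene [ 1.21  -0.699  0.822]
top [3.740e-01 1.000e-03 1.296e+00]
```

View pics/scene0.png

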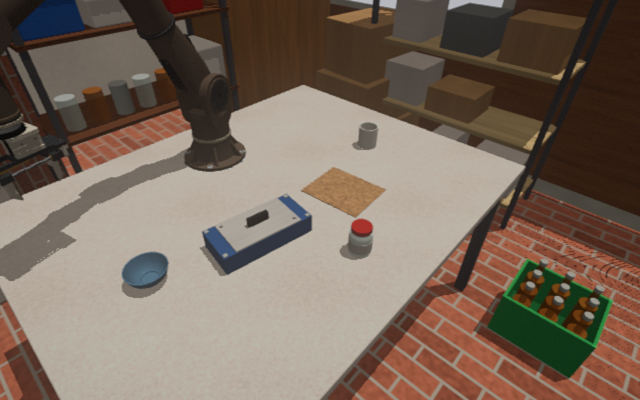

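View pics/top0.png

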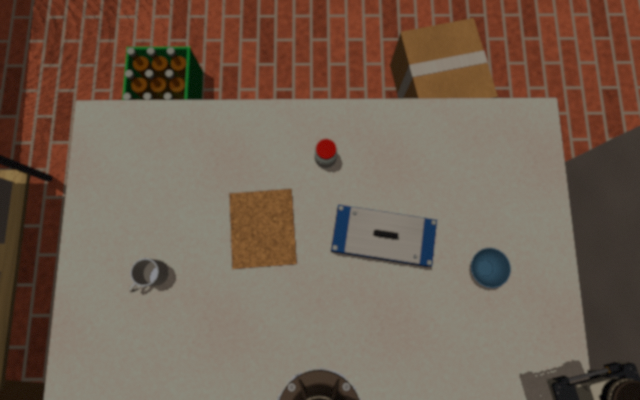

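The top view shows the box at about (385,235) with its handle at (386,235), the mat at (263,229), the jar at (326,152), the bowl at (490,268) and the mug at (147,273). In the scene view the handle is at (257,217).

```bash
cat > m.py <<'E'
from h import *
T=cam("top");S=cam("scene")
def big(m,roi):
    x0,y0,x1,y1=roi; mm=np.zeros(m.shape,np.uint8); mm[y0:y1,x0:x1]=m[y0:y1,x0:x1]
    c=max(cv2.findContours(mm,0,2)[0],key=cv2.contourArea); return c
def cen(c): M=cv2.moments(c); return np.array([M['m10']/M['m00'],M['m01']/M['m00']])
def hsv(d): return cv2.cvtColor(d['frame'],cv2.COLOR_RGB2HSV)
hT,hS=hsv(T),hsv(S)
dark=lambda h:(h[:,:,2]<60).astype(np.uint8)
cT=big(dark(hT),(350,215,420,255)); cS=big(dark(hS),(235,200,280,235))
print('handle',cen(cT),cv2.minAreaRect(cT),cen(cS),tri(T,cen(cT),S,cen(cS)))
brown=lambda h:((h[:,:,0]<25)&(h[:,:,1]>90)).astype(np.uint8)
mT=big(brown(hT),(215,175,310,280)); mS=big(brown(hS),(290,160,395,220))
rt=cv2.minAreaRect(mT); rs=cv2.minAreaRect(mS)
print('mat',rt,tri(T,cen(mT),S,cen(mS)),[plane(T,p,.004).round(3).tolist() for p in cv2.boxPoints(rt)])
blue=lambda h:((h[:,:,0]>100)&(h[:,:,0]<130)&(h[:,:,1]>110)).astype(np.uint8)
pts=cv2.findNonZero(blue(hT)[195:275,320:445])+[320,195]
rb=cv2.minAreaRect(pts); print('box',rb,plane(T,rb[0],.064),[plane(T,p,.064).round(3).tolist() for p in cv2.boxPoints(rb)])
big4=cv2.resize(T['frame'][195:275,320:450],None,fx=6,fy=6,interpolation=2)
cv2.imwrite('pics/topcrop.png',big4[:,:,::-1])
big4=cv2.resize(S['frame'][185:275,195:320],None,fx=6,fy=6,interpolation=2)
cv2.imwrite('pics/scrop.png',big4[:,:,::-1])
E
python3 m.py
```

```text
handle [385.57142857 234.26349206] ((385.54052734375, 234.2567596435547), (23.509056091308594, 5.589565277099609), 9.462322235107422) [257.17013889 218.24884259] (array([ 0.51173452, -0.19784438,  0.08457283]), np.float64(0.0005304959389832028))
mat ((261.6827392578125, 228.45236206054688), (75.88530731201172, 64.58718872070312), 86.00909423828125) (array([ 0.5424993 ,  0.17460026, -0.00307517]), np.float64(0.002187572864117388)) [[0.656, 0.287, 0.004], [0.669, 0.083, 0.004], [0.431, 0.065, 0.004], [0.419, 0.263, 0.004]]
box ((384.3843688964844, 235.75143432617188), (99.97760772705078, 46.073333740234375), 8.746162414550781) [ 0.50949947 -0.19775386  0.064     ] [[0.466, -0.04, 0.064], [0.602, -0.063, 0.064], [0.554, -0.357, 0.064], [0.419, -0.329, 0.064]]
```

View pics/topcrop.png

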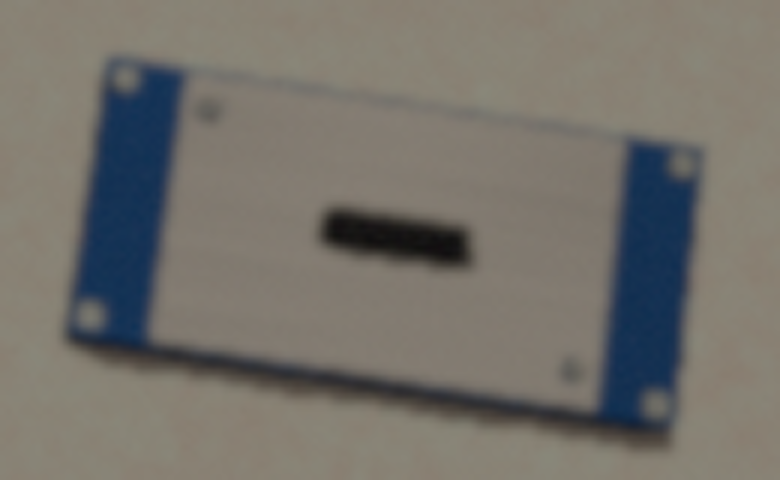

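View pics/scrop.png

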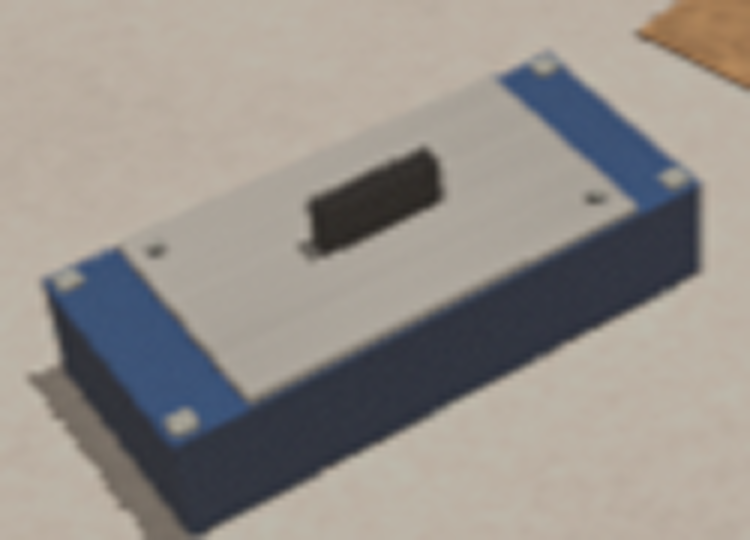

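Both crops clearly show the four white corner marks and the two pins, so I can triangulate those.

```bash
cat >> h.py <<'E'
E
python3 - <<'E'
from h import *
T=cam("top");S=cam("scene")
t=[(126,79),(683,164),(656,404),(90,315),(208,110),(571,370)]
s=[(675,178),(182,420),(67,280),(545,66),(595,197),(155,250)]
f=lambda p,o:(np.array(p)+.5)/6-.5+o
P=[]
for a,b in zip(t,s):
    X,e=tri(T,f(a,[320,195]),S,f(b,[195,185])); P.append(X); print(X.round(4),round(e,4),plane(T,f(a,[320,195]),.065).round(4))
P=np.array(P)
print('centre',P[:4].mean(0), 'pins mid',P[4:].mean(0))
ey=P[0]+P[3]-P[1]-P[2]; yaw=np.arctan2(-ey[0],ey[1]); print('yaw deg',np.degrees(yaw))
o=arm.observe(); Rt=R.from_rotvec(o['ee_rot']).as_matrix(); print(Rt.round(3))
E
```

```text
[ 0.594 -0.069  0.068] 0.0001 [ 0.5945 -0.0692  0.065 ]
[ 0.549  -0.3444  0.0691] 0.0005 [ 0.5498 -0.3454  0.065 ]
[ 0.4311 -0.3253  0.0673] 0.0015 [ 0.4316 -0.3253  0.065 ]
[ 0.4767 -0.0495  0.0678] 0.0 [ 0.4769 -0.0496  0.065 ]
[ 0.5773 -0.1096  0.0709] 0.0007 [ 0.5785 -0.1099  0.065 ]
[ 0.4475 -0.2844  0.07  ] 0.0023 [ 0.4484 -0.2846  0.065 ]
centre [ 0.51270371 -0.19705876  0.06805144] pins mid [ 0.51239066 -0.19699535  0.07046238]
yaw deg -9.326772133335513
[[ 0.975  0.224 -0.   ]
 [ 0.224 -0.975  0.   ]
 [-0.    -0.    -1.   ]]
```

```bash
cat >> h.py <<'E'
BC=np.array([.5127,-.197]); BY=np.radians(-9.33)
bx=np.array([np.cos(BY),np.sin(BY),0]); by=np.array([-np.sin(BY),np.cos(BY),0])
def b2w(x,y,z): return np.r_[BC,0]+x*bx+y*by+[0,0,z]
def w2b(p): q=np.array(p)-np.r_[BC,0]; return np.array([q@bx,q@by,q[2]])
def need(p,Rg):
    "remaining: shift in tool axes as they stand now, shift in goal axes, turn; all in row units"
    o=arm.observe(); Rt=R.from_rotvec(o['ee_rot']).as_matrix(); d=np.array(p)-o['position']
    print('now',np.round(o['position'],4),'box',w2b(o['position']).round(4),'t',round(o['clock'],2),'F',np.round(o['force'],1),'w',round(o['width'],3),'gf',round(o['gripper_force'],1))
    print('j',np.round(o['joints'],2))
    print('shift(now axes)',(Rt.T@d/.4).round(4),'shift(goal axes)',(Rg.T@d/.4).round(4),'turn',(R.from_matrix(Rt.T@Rg).as_rotvec()/np.radians(120)).round(4))
def Rdown(a): # tool y along angle a (rad), z down
    y=np.array([np.cos(a),np.sin(a),0]); z=np.array([0,0,-1.]); return np.c_[np.cross(y,z),y,z]
E
python3 - <<'E'
from h import *
need([.512,-.1972,.14],Rdown(BY))
E
```

```text
now [ 0.1399 -0.609   0.2265] box [-0.3011 -0.467   0.2265] t 0.3 F [-0.3  0.1 -0.9] w 0.996 gf 0.0
j [ 1.24  0.43  0.02  1.57 -0.01  1.13 -0.08]
shift(now axes) [ 1.1371 -0.795   0.2165] shift(goal axes) [1.1667 0.7511 0.2162] turn [-2.000e-04 -1.000e-04 -5.645e-01]
```

```bash
python3 -m creep '[[0,0,0,0,0,-0.05],[0,0,0,0,0,-0.055],[0,0,0,0,0,-0.055],[0,0,0,0,0,-0.055],[0,0,0,0,0,-0.055],[0,0,0,0,0,-0.055],[0,0,0,0,0,-0.055],[0,0,0,0,0,-0.055],[0,0,0,0,0,-0.055],[0,0,0,0,0,-0.05],[0,0,0,0,0,-0.0245]]' -1
python3 -m creep '[[0.03,0.02,0,0,0,0],[0.06,0.04,0,0,0,0],[0.07,0.045,0,0,0,0],[0.07,0.045,0,0,0,0],[0.07,0.045,0,0,0,0],[0.07,0.045,0,0,0,0],[0.07,0.045,0,0,0,0],[0.07,0.045,0,0,0,0],[0.07,0.045,0,0,0,0],[0.07,0.045,0,0,0,0],[0.07,0.045,0,0,0,0],[0.07,0.045,0,0,0,0],[0.07,0.045,0,0,0,0],[0.07,0.045,0,0,0,0],[0.07,0.045,0,0,0,0],[0.07,0.045,0,0,0,0],[0.06,0.04,0,0,0,0],[0.03,0.02,0,0,0,0],[0,0,0,0,0,0],[0,0,0,0,0,0]]'
python3 -c "
from h import *
need([.512,-.1972,.14],Rdown(BY))"
```

```text
clock: 1.22
position: [0.1397, -0.6092, 0.2267]
ee_rot: [-2.389, -2.04, 0.0]
force: [-0.1, 0.5, 0.1]
width: 0.998
gripper_force: 0.0
clock: 2.88
position: [0.5113, -0.1983, 0.2266]
ee_rot: [-2.393, -2.035, 0.0]
force: [-0.7, -0.5, -0.4]
width: 1.002
gripper_force: 0.0
now [ 0.5113 -0.1983  0.2266] box [-0.0012 -0.0015  0.2266] t 2.88 F [-0.7 -0.5 -0.4] w 1.002 gf 0.0
j [ 0.62  0.35 -0.46  1.73  0.17  1.1  -0.06]
shift(now axes) [0.003  0.0014 0.2165] shift(goal axes) [0.003  0.0013 0.2165] turn [-0.0002 -0.0001  0.0006]
```

```bash
python3 -m creep '[[0.003,0.001,0.03,0,0,0],[0,0,0.06,0,0,0],[0,0,0.06,0,0,0],[0,0,0.05,0,0,0],[0,0,0.05,0,0,0],[0,0,0.04,0,0,0],[0,0,0.04,0,0,0],[0,0,0.025,0,0,0],[0,0,0.015,0,0,0],[0,0,0.01,0,0,0],[0,0,0.005,0,0,0],[0,0,0,0,0,0],[0,0,0,0,0,0]]'
python3 -m creep '[[0,0,0,0,0,0],[0,0,0,0,0,0],[0,0,0,0,0,0],[0,0,0,0,0,0],[0,0,0,0,0,0],[0,0,0,0,0,0],[0,0,0,0,0,0],[0,0,0,0,0,0],[0,0,0,0,0,0],[0,0,0,0,0,0],[0,0,0,0,0,0],[0,0,0,0,0,0]]' 1 40
```

```text
clock: 3.97
position: [0.5121, -0.1989, 0.0733]
ee_rot: [2.394, 2.033, 0.001]
force: [-0.0, -0.1, 0.1]
width: 0.998
gripper_force: 0.0
clock: 4.97
position: [0.5117, -0.1988, 0.0727]
ee_rot: [2.395, 2.033, -0.0]
force: [4.1, -1.0, -0.8]
width: 0.181
gripper_force: 0.1
```

```bash
python3 -m creep '[[0,0,0,0,0,0],[0,0,0,0,0,0],[0,0,0,0,0,0],[0,0,0,0,0,0],[0,0,0,0,0,0]]'
python3 -m creep '[[0,0,-0.005,0,0,0],[0,0,-0.01,0,0,0],[0,0,-0.015,0,0,0],[0,0,-0.02,0,0,0],[0,0,-0.02,0,0,0],[0,0,-0.03,0,0,0],[0,0,-0.03,0,0,0],[0,0,-0.03,0,0,0],[0,0,-0.02,0,0,0],[0,0,-0.01,0,0,0],[0,0,0,0,0,0],[0,0,0,0,0,0]]'
```

```text
clock: 5.38
position: [0.5118, -0.1988, 0.0727]
ee_rot: [2.395, 2.033, 0.0]
force: [0.7, 0.6, -1.0]
width: 0.168
gripper_force: 40.0
clock: 6.38
position: [0.5116, -0.1988, 0.1487]
ee_rot: [2.395, 2.033, -0.0]
force: [-0.5, 0.7, -3.7]
width: 0.172
gripper_force: 40.0
```

```bash
python3 -c "
from h import *
need([.544,.172,.15],Rdown(np.radians(3.6)))"
```

```text
now [ 0.5116 -0.1988  0.1487] box [-0.0008 -0.002   0.1487] t 6.38 F [-0.5  0.7 -3.7] w 0.172 gf 40.0
j [ 0.6   0.43 -0.44  1.83  0.23  0.93 -0.1 ]
shift(now axes) [ 0.9279 -0.0703 -0.0035] shift(goal axes) [ 0.9201  0.1391 -0.0033] turn [-0.000e+00  1.000e-04 -1.078e-01]
```

```bash
python3 -m creep '[[0.02,-0.002,0,0,0,0],[0.04,-0.003,0,0,0,0],[0.06,-0.005,0,0,0,0],[0.06,-0.005,0,0,0,0],[0.06,-0.005,0,0,0,0],[0.06,-0.005,0,0,0,0],[0.06,-0.005,0,0,0,0],[0.06,-0.005,0,0,0,0],[0.06,-0.005,0,0,0,0],[0.06,-0.005,0,0,0,0],[0.06,-0.005,0,0,0,0],[0.06,-0.005,0,0,0,0],[0.06,-0.004,0,0,0,0],[0.06,-0.004,0,0,0,0],[0.06,-0.004,0,0,0,0],[0.05,-0.004,0,0,0,0],[0.03,-0.002,0,0,0,0],[0.01,0,0,0,0,0]]'
python3 -m creep '[[0,0,0.01,0,0,-0.02],[0,0,0.03,0,0,-0.03],[0,0,0.04,0,0,-0.03],[0,0,0.05,0,0,-0.028],[0,0,0.05,0,0,0],[0,0,0.04,0,0,0],[0,0,0.03,0,0,0],[0,0,0.02,0,0,0],[0,0,0.02,0,0,0],[0,0,0.01,0,0,0],[0,0,0,0,0,0],[0,0,0,0,0,0],[0,0,0,0,0,0]]'
python3 -c "
from h import *
need([.544,.172,.0127],Rdown(np.radians(3.6)))"
```

```text
clock: 7.88
position: [0.5423, 0.176, 0.1482]
ee_rot: [-2.39, -2.037, 0.0]
force: [1.6, 0.4, -2.8]
width: 0.174
gripper_force: 40.0
clock: 8.97
position: [0.5437, 0.1733, 0.0294]
ee_rot: [2.149, 2.29, 0.002]
force: [0.3, 0.3, -2.9]
width: 0.169
gripper_force: 40.0
now [0.5437 0.1733 0.0294] box [-0.0294  0.3704  0.0294] t 8.97 F [ 0.3  0.3 -2.9] w 0.169 gf 40.0
j [-0.06  0.64 -0.48  1.87  0.42  0.74 -0.72]
shift(now axes) [-0.0033  0.0005  0.0417] shift(goal axes) [-0.0033  0.0006  0.0417] turn [ 0.0005 -0.0001  0.0003]
```

```bash
python3 -m creep '[[0,0,0.01,0,0,0],[0,0,0.01,0,0,0],[0,0,0.007,0,0,0],[0,0,0.005,0,0,0],[0,0,0.005,0,0,0],[0,0,0.003,0,0,0],[0,0,0.003,0,0,0],[0,0,0,0,0,0],[0,0,0,0,0,0],[0,0,0,0,0,0]]'
```

```text
clock: 9.8
position: [0.5431, 0.1729, 0.0127]
ee_rot: [2.149, 2.29, -0.0]
force: [-5.1, -1.7, 14.0]
width: 0.17
gripper_force: 40.0
```

Contact with the mat is confirmed (14 N up), so I'll release and rise.

```bash
python3 -m creep '[[0,0,0,0,0,0],[0,0,0,0,0,0],[0,0,0,0,0,0],[0,0,0,0,0,0],[0,0,0,0,0,0],[0,0,0,0,0,0],[0,0,0,0,0,0],[0,0,0,0,0,0],[0,0,0,0,0,0]]' -0.1
python3 -m creep '[[0,0,-0.02,0,0,0],[0,0,-0.04,0,0,0],[0,0,-0.06,0,0,0],[0,0,-0.08,0,0,0],[0,0,-0.08,0,0,0],[0,0,-0.08,0,0,0],[0,0,-0.08,0,0,0],[0,0,-0.04,0,0,0],[0,0,0,0,0,0],[0,0,0,0,0,0]]' 
python3 - <<'E'
from h import *
need(b2w(0,0,.2),Rdown(BY))
T=cam("top");S=cam("scene")
a=cv2.resize(T['frame'][190:275,225:450],None,fx=3.5,fy=3.5,interpolation=2);b=cv2.resize(S['frame'][155:275,195:400],(a.shape[1],300))
cv2.imwrite('pics/v1.png',np.vstack([a,b[:, :]])[:,:,::-1])
E
```

```text
clock: 10.55
position: [0.5432, 0.173, 0.0115]
ee_rot: [2.15, 2.291, -0.0]
force: [-0.0, -0.0, -0.6]
width: 0.55
gripper_force: 0.0
clock: 11.38
position: [0.5436, 0.1732, 0.2048]
ee_rot: [2.149, 2.29, 0.003]
force: [0.2, 0.0, -0.4]
width: 0.549
gripper_force: 0.0
now [0.5436 0.1732 0.2048] box [-0.0296  0.3703  0.2048] t 11.38 F [ 0.2  0.  -0.4] w 0.549 gf 0.0
j [ 0.02  0.43 -0.58  1.7   0.26  1.08 -0.58]
shift(now axes) [-0.9188 -0.1356  0.0114] shift(goal axes) [-0.9258  0.0739  0.012 ] turn [ 0.0011 -0.0003  0.108 ]
```

View pics/v1.png

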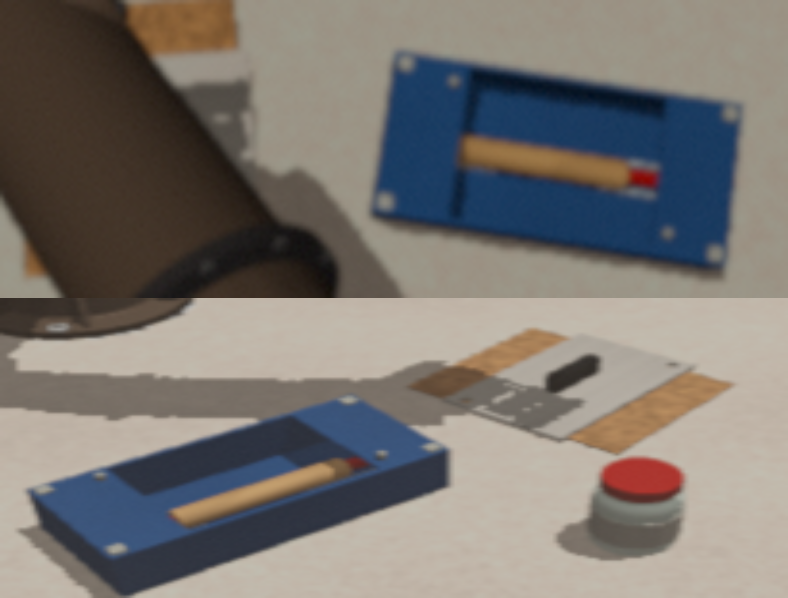

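The cover lies flat on the mat, handle up. The pin is visible in the hatch: the barrel runs to crop pixel (630,172) and the red handle tip is at (659,180), so it is already offset towards +y. I'll measure it now.

```bash
cat > p.py <<'E'
from h import *
T=cam("top");S=cam("scene")
def m(d,roi,lo,hi):
    h=cv2.cvtColor(d['frame'],cv2.COLOR_RGB2HSV); k=cv2.inRange(h,lo,hi); z=np.zeros_like(k); x0,y0,x1,y1=roi; z[y0:y1,x0:x1]=k[y0:y1,x0:x1]; return np.argwhere(z)[:,::-1].astype(float)
rT=m(T,(395,225,425,255),(0,150,70),(5,255,255)); rT2=m(T,(395,225,425,255),(172,150,70),(180,255,255)); r=np.vstack([rT,rT2])
w=m(T,(345,215,415,255),(8,70,80),(25,255,255))
f=lambda q:np.array([w2b(plane(T,p,.02)) for p in q])
fr,fw=f(r),f(w)
print('red y',fr[:,1].min(),fr[:,1].max(),'x',fr[:,0].mean()); print('wood y',fw[:,1].min(),fw[:,1].max(),'x',fw[:,0].mean(),'width pct',np.percentile(fw[:,0],[3,97]))
# height: barrel's -y end seen in both views
ws=m(S,(220,180,310,270),(8,70,80),(25,255,255))
eT=w[np.argsort(w[:,0])[-12:]].mean(0); eS=ws[np.argsort(ws[:,0])[:12]].mean(0)
X,e=tri(T,eT,S,eS); print('barrel end',eT,eS,w2b(X),e)
np.save('/tmp/w.npy',fw)
for lo,hi in((-75,-50),(-50,-20),(-20,20),(20,50),(50,80)):
    k=(fw[:,1]>lo/1e3)&(fw[:,1]<hi/1e3); print(lo,hi,fw[k,0].mean().round(4))
E
python3 p.py
```

```text
red y -0.09280949079503764 -0.07159820093433543 x -0.00034132107488953116
wood y -0.06928931038404113 0.07848553273792311 x 0.0004542692320573631 width pct [-0.01112521  0.01195058]
barrel end [403.5        239.08333333] [240.83333333 241.16666667] [ 0.0008933  -0.06454631  0.02888329] 0.0011271796393712587
-75 -50 -0.0004
-50 -20 0.0004
-20 20 0.0006
20 50 0.0004
50 80 0.0009
```

```bash
python3 -m creep '[[0,0,0,0,0,0.03],[0,0,0,0,0,0.04],[0,0,0,0,0,0.038],[-0.03,0.003,0,0,0,0],[-0.05,0.004,0,0,0,0],[-0.07,0.005,0,0,0,0],[-0.07,0.006,0,0,0,0],[-0.07,0.006,0,0,0,0],[-0.07,0.006,0,0,0,0],[-0.07,0.006,0,0,0,0],[-0.07,0.006,0,0,0,0],[-0.07,0.006,0,0,0,0],[-0.07,0.006,0,0,0,0],[-0.07,0.006,0,0,0,0],[-0.07,0.006,0,0,0,0],[-0.06,0.005,0,0,0,0],[-0.04,0.005,0,0,0,0],[-0.02,0.004,0,0,0,0],[0,0,0,0,0,0],[0,0,0,0,0,0]]'
python3 -c "
from h import *
need(b2w(0.0005,.010,.007),Rdown(BY))"
```

```text
clock: 13.25
position: [0.5161, -0.1869, 0.2031]
ee_rot: [-2.393, -2.034, 0.0]
force: [0.3, 1.2, 0.3]
width: 0.55
gripper_force: 0.0
now [ 0.5161 -0.1869  0.2031] box [0.0017 0.0105 0.2031] t 13.25 F [0.3 1.2 0.3] w 0.55 gf 0.0
j [ 0.58  0.37 -0.44  1.76  0.18  1.04 -0.08]
shift(now axes) [-0.0015 -0.0027  0.4902] shift(goal axes) [-0.0012 -0.0031  0.4902] turn [-0.0004 -0.0003  0.0005]
```

```bash
python3 -m creep '[[-0.001,-0.003,0.03,0,0,0],[0,0,0.06,0,0,0],[0,0,0.07,0,0,0],[0,0,0.07,0,0,0],[0,0,0.06,0,0,0],[0,0,0.05,0,0,0],[0,0,0.04,0,0,0],[0,0,0.03,0,0,0],[0,0,0.025,0,0,0],[0,0,0.02,0,0,0],[0,0,0.015,0,0,0],[0,0,0.01,0,0,0],[0,0,0.005,0,0,0],[0,0,0,0,0,0],[0,0,0,0,0,0]]'
python3 -m creep '[[0,0,0,0,0,0],[0,0,0,0,0,0],[0,0,0,0,0,0],[0,0,0,0,0,0],[0,0,0,0,0,0],[0,0,0,0,0,0],[0,0,0,0,0,0],[0,0,0,0,0,0],[0,0,0,0,0,0],[0,0,0,0,0,0]]' 1 30
python3 -c "
from h import *
need(b2w(0.0005,.031,.017),Rdown(BY))"
```

```text
clock: 14.5
position: [0.5155, -0.1877, 0.0099]
ee_rot: [2.394, 2.033, 0.0]
force: [-0.5, -0.1, 0.1]
width: 0.547
gripper_force: 0.0
clock: 15.33
position: [0.5152, -0.1877, 0.0097]
ee_rot: [2.395, 2.033, -0.0]
force: [-1.2, 0.2, 3.0]
width: 0.274
gripper_force: 30.0
now [ 0.5152 -0.1877  0.0097] box [0.001  0.0096 0.0097] t 15.33 F [-1.2  0.2  3. ] w 0.274 gf 30.0
j [ 0.5   0.62 -0.35  1.95  0.34  0.64 -0.22]
shift(now axes) [ 0.0535 -0.0012 -0.0184] shift(goal axes) [ 0.0535 -0.0012 -0.0183] turn [ 0.0001  0.0001 -0.    ]
```

```bash
python3 -m creep '[[0,0,-0.005,0,0,0],[0,0,-0.01,0,0,0],[0,0,-0.005,0,0,0],[0,0,0,0,0,0],[0.005,0,0,0,0,0],[0.01,0,0,0,0,0],[0.01,0,0,0,0,0],[0.01,0,0,0,0,0],[0.006,0,0,0,0,0],[0.004,0,0,0,0,0],[0,0,0,0,0,0],[0,0,0,0,0,0]]'
python3 - <<'E'
from h import *
need(b2w(0.0005,.028,.018),Rdown(BY))
exec(open('p.py').read())
E
```

```text
clock: 16.33
position: [0.5181, -0.1698, 0.0175]
ee_rot: [2.394, 2.034, -0.0]
force: [0.3, 0.5, -1.6]
width: 0.274
gripper_force: 30.0
now [ 0.5181 -0.1698  0.0175] box [0.0009 0.0277 0.0175] t 16.33 F [ 0.3  0.5 -1.6] w 0.274 gf 30.0
j [ 0.47  0.6  -0.35  1.95  0.33  0.65 -0.25]
shift(now axes) [ 0.0007 -0.001  -0.0013] shift(goal axes) [ 0.0007 -0.001  -0.0013] turn [-0.      0.0001  0.0001]Traceback (most recent call last):
  File "<stdin>", line 3, in <module>
  File "<string>", line 9, in <module>
IndexError: too many indices for array: array is 1-dimensional, but 2 were indexed
```

```bash
python3 -m creep '[[0,0,-0.008,0,-0.012,0],[0,0,-0.011,0,-0.022,0],[0,0,-0.011,0,-0.022,0],[0,0,-0.011,0,-0.022,0],[0,0,0,0,0,0],[0,0,0,0,0,0]]'
python3 - <<'E'
from h import *
need(b2w(0.0005,.034,.052),Rdown(BY)@R.from_rotvec([0,-np.radians(22),0]).as_matrix())
E
```

```text
clock: 16.93
position: [0.5187, -0.168, 0.0339]
ee_rot: [2.308, 1.964, -0.188]
force: [-0.6, 0.1, -2.4]
width: 0.272
gripper_force: 30.0
now [ 0.5187 -0.168   0.0339] box [0.0012 0.0295 0.0339] t 16.93 F [-0.6  0.1 -2.4] w 0.272 gf 30.0
j [ 0.27  0.56 -0.23  1.96  0.45  0.69 -0.44]
shift(now axes) [ 0.0037 -0.0017 -0.0463] shift(goal axes) [-0.0066 -0.0017 -0.046 ] turn [ 0.0004 -0.1058  0.0009]
```

```bash
python3 -m creep '[[0,0,-0.01,0,-0.022,0],[0,0,-0.011,0,-0.022,0],[0,0,-0.011,0,-0.022,0],[0,0,-0.011,0,-0.022,0],[0,0,-0.004,0,-0.016,0],[0,0,0,0,0,0],[0,0,0,0,0,0]]'
python3 - <<'E'
from h import *
need(b2w(0.0005,.034,.052),Rdown(BY)@R.from_rotvec([0,-np.radians(22),0]).as_matrix())
T=cam("top");S=cam("scene")
a=cv2.resize(T['frame'][190:275,315:450],(600,378),interpolation=2);b=cv2.resize(S['frame'][145:275,185:325],None,fx=4.286,fy=4.286)[:,:600]
cv2.imwrite('pics/v2.png',cv2.resize(np.vstack([a,b]),None,fx=.62,fy=.62)[:,:,::-1])
E
```

```text
clock: 17.52
position: [0.5187, -0.1647, 0.0516]
ee_rot: [2.185, 1.856, -0.421]
force: [-0.1, 0.1, -1.7]
width: 0.271
gripper_force: 30.0
now [ 0.5187 -0.1647  0.0516] box [0.0007 0.0329 0.0516] t 17.52 F [-0.1  0.1 -1.7] w 0.271 gf 30.0
j [ 0.04  0.56 -0.11  1.97  0.61  0.81 -0.69]
shift(now axes) [ 0.0022 -0.0004 -0.002 ] shift(goal axes) [ 0.0022 -0.0004 -0.0021] turn [-0.0005 -0.002   0.0002]
```

View pics/v2.png

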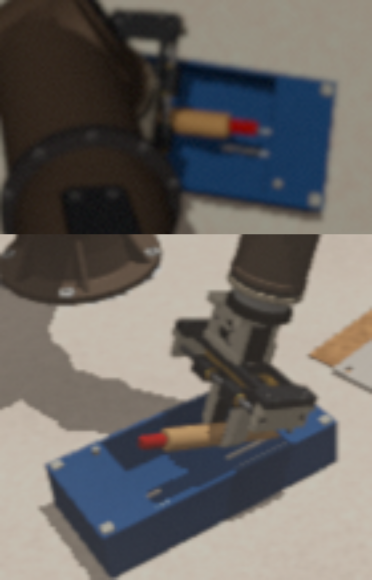

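The pin is tilted with its red b-end up, clear of the hatch edge (lower panel, about (152,440)), and nothing is touching. I'll pull it out along its axis.

```bash
python3 -m creep '[[-0.005,0,0,0,0,0],[-0.01,0,0,0,0,0],[-0.015,0,0,0,0,0],[-0.015,0,0,0,0,0],[-0.015,0,0,0,0,0],[-0.015,0,0,0,0,0],[-0.015,0,0,0,0,0],[-0.015,0,0,0,0,0],[-0.015,0,0,0,0,0],[-0.015,0,0,0,0,0],[-0.015,0,0,0,0,0],[-0.015,0,0,0,0,0],[-0.015,0,0,0,0,0],[-0.01,0,0,0,0,0],[-0.005,0,0,0,0,0],[0,0,0,0,0,0]]'
python3 - <<'E'
from h import *
need(b2w(0.0005,-.045,.24),Rdown(BY)@R.from_rotvec([0,-np.radians(22),0]).as_matrix())
E
```

```text
clock: 18.95
position: [0.5071, -0.2365, 0.0813]
ee_rot: [2.184, 1.853, -0.421]
force: [0.3, 0.1, -2.3]
width: 0.27
gripper_force: 30.0
now [ 0.5071 -0.2365  0.0813] box [ 0.0009 -0.0399  0.0813] t 18.95 F [ 0.3  0.1 -2.3] w 0.27 gf 30.0
j [ 0.16  0.51 -0.1   1.96  0.61  0.81 -0.55]
shift(now axes) [-0.1596 -0.0009 -0.3634] shift(goal axes) [-0.1605 -0.001  -0.363 ] turn [-0.     -0.0012 -0.0003]
```

```bash
python3 -m creep '[[-0.008,0,-0.02,0,0,0],[-0.012,0,-0.03,0,0,0],[-0.016,0,-0.04,0,0,0],[-0.016,0,-0.04,0,0,0],[-0.016,0,-0.04,0,0,0],[-0.016,0,-0.04,0,0,0],[-0.016,0,-0.04,0,0,0],[-0.016,0,-0.04,0,0,0],[-0.012,0,-0.03,0,0,0],[-0.008,0,-0.02,0,0,0],[0,0,0,0,0.02,0],[0,0,0,0,0.03,0],[0,0,0,0,0.04,0],[0,0,0,0,0.04,0],[0,0,0,0,0.03,0],[0,0,0,0,0.02,0],[0,0,0,0,0,0],[0,0,0,0,0,0],[0,0,0,0,0,0],[0,0,0,0,0,0]]'
python3 - <<'E'
from h import *
need(b2w(0.0005,-.045,.24),Rdown(BY))
T=cam("top");S=cam("scene")
cv2.imwrite('pics/v3.png',np.vstack([T['frame'][130:290,110:530],S['frame'][100:300,90:510]])[:,:,::-1])
E
```

```text
clock: 20.62
position: [0.5075, -0.2345, 0.2277]
ee_rot: [2.39, 2.034, -0.006]
force: [0.9, 0.3, -0.6]
width: 0.274
gripper_force: 30.0
now [ 0.5075 -0.2345  0.2277] box [ 0.001  -0.0378  0.2277] t 20.62 F [ 0.9  0.3 -0.6] w 0.274 gf 30.0
j [ 0.49  0.34 -0.2   1.72  0.08  1.09  0.1 ]
shift(now axes) [-0.0181 -0.0013 -0.0307] shift(goal axes) [-0.018  -0.0012 -0.0308] turn [-0.0001  0.0023  0.0011]
```

View pics/v3.png

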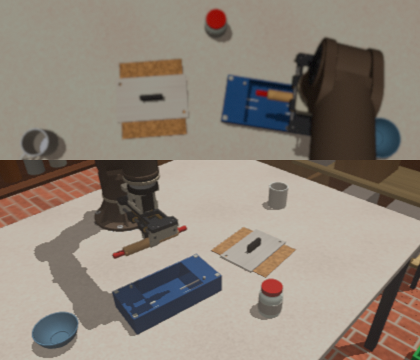

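The pin is held level, well above the box: its ends are at about (115,255) and (185,228) in the lower panel. The cover lies flat on the mat, and the mug, jar and bowl are where they were. I'm handing the job in.

```bash
python3 -m creep '[[0,0,0,0,0,0],[0,0,0,0,0,0],[0,0,0,0,0,0],[0,0,0,0,0,0],[0,0,0,0,0,0],[0,0,0,0,0,0]]' && python3 -c "
from cell import arm
print(arm.sign_off())"
```

```text
clock: 21.22
position: [0.5073, -0.2358, 0.2276]
ee_rot: [2.393, 2.032, -0.005]
force: [-0.2, 0.0, -1.2]
width: 0.271
gripper_force: 30.0
the job is handed in; nothing more can be done
None
```

I handed the job in at 21.2 s: the cover lies flat, handle up, on the cork mat, and the rolling pin is gripped still and level about 0.23 m above the worktop, touching nothing else; the hand-in returned no verdict.

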